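# Pack the loose jigsaw tray with the leaf that binds

## Task

The jigsaw sorting tray is loose in its carry case: find the wooden packing leaf that just binds in the gap between the case wall nearest the robot and the tray, trying the thinnest leaf first. Leave the one that binds standing in the gap, pushed fully home and holding the tray tight, with the other two standing back in the holder's slots (any slot). Do not force a leaf that is too thick, and leave the mug, candle and book alone.

Things in the scene. Friction and masses are not known exactly. Their poses are not given: they have to be found in the camera images.
- case: fixed wooden carry case, open on top, 216 (x) by 206 mm (y), rim 58 mm above the table. Origin: on the table under the middle of the INNER face of its near wall (nearest the robot); x points from that wall across the gap to the tray, y along the wall, z up. The near wall (x -14 to 0 mm) is rigid, its top inner edge chamfered 3 mm. The gap lies between it and the tray
- gap (a point): point on the inner face of the case's near wall, midway along it, at rim height (58 mm); case axes. The gap runs from here in +x to the tray: width unknown, 3.6 to 11.6 mm, 170 mm long in y, floor 52 mm below. A leaf is fully home when its head's underside is at this height, resting on rim and tray
- tray_mid (a point): point of the case (not of the tray) over the tray's middle, rim height. The plywood tray, 150 (x) by 170 mm (y), top level with the rim, near edge chamfered 3 mm, is backed by preloaded springs: pushed in +x it yields from about 2.5 N, to 4.3 N at 3.6 mm, then stops hard. Its position is not measured
- holder: fixed wooden leaf holder, a block 64 mm (x) by 280 mm (y) by 56 mm high with three equal slots in its top, centred at y = -90, 0 and +90 mm; each slot 18 mm wide (x), 48 mm long (y), 50 mm deep. Origin: on the table under its centre; z up
- leaf_a: loose plain wooden leaf: flat blade under a wider head. Head 40 mm long (y), 30 thick (x), 36 high; blade 6 mm thick (x), 40 wide (y), reaching 46 mm below the head, its last 14 mm tapering to 2 mm thick. Origin: centre of the head's underside; z up. 40-65 g. Starts in any one of the holder's slots, head on its top. Thinnest blade, shortest head. A leaf too thin for the gap drops home freely
- leaf_b: loose plain wooden leaf: flat blade under a wider head. Head 52 mm long (y), 30 thick (x), 36 high; blade 9 mm thick (x), 40 wide (y), reaching 46 mm below the head, its last 14 mm tapering to 5 mm thick. Origin: centre of the head's underside; z up. 40-65 g. Starts in any one of the holder's slots, head on its top. Middle blade and head. The right leaf drags (5-20 N to push home) and stays where left
- leaf_c: loose plain wooden leaf: flat blade under a wider head. Head 64 mm long (y), 30 thick (x), 36 high; blade 12 mm thick (x), 40 wide (y), reaching 46 mm below the head, its last 14 mm tapering to 8 mm thick. Origin: centre of the head's underside; z up. 40-65 g. Starts in any one of the holder's slots, head on its top. Thickest blade, longest head. A leaf too thick for the gap goes in only by force
- candle: terracotta candle jar with a lid, 64 mm across, 70 mm high, beyond the work; leave alone. Origin under its centre
- mug: white mug, 76 mm across, 90 mm high, to the robot's left; leave alone. Origin under its centre
- book: closed book lying flat, 150 by 210 by 20 mm, to the robot's right; leave alone. Origin under its centre
Mind the look-alikes: they are no part of the job. What is shaped like the leaf_a but red is not meant.

How it is judged:
On the way:
1. the thinnest leaf has been tried: its blade tip at least 10 mm down in the gap (x of leaf_a in the frame of case between 0 and 0.016 m and y of leaf_a in the frame of case between -0.075 and 0.075 m and z of leaf_a in the frame of case below 0.094 m).
At the end, for the whole second after the job is handed in: one leaf stands in the gap within 75 mm of its middle, upright (0.12 rad), head within 3.5 mm of the rim, at rest, clamped between tray and wall (0.8 to 14 N on the case); the other two stand upright (0.15 rad) in slots of the holder, heads down on its top (within 4.5 mm) ((((x of leaf_a in the frame of case between 0 and 0.016 m and y of leaf_a in the frame of case between -0.075 and 0.075 m and z of leaf_a in the frame of case below 0.0615 m and angle between leaf_a's own z axis and vertical below 0.12 rad and contact force between leaf_a and case between 0.8 and 14 N and linear speed of leaf_a below 0.01 m/s) and (x of leaf_b in the frame of holder between -0.012 and 0.012 m and y of leaf_b in the frame of holder between -0.105 and 0.105 m and z of leaf_b in the frame of holder between 0.05 and 0.0605 m and angle between leaf_b's own z axis and vertical below 0.15 rad) and (x of leaf_c in the frame of holder between -0.012 and 0.012 m and y of leaf_c in the frame of holder between -0.105 and 0.105 m and z of leaf_c in the frame of holder between 0.05 and 0.0605 m and angle between leaf_c's own z axis and vertical below 0.15 rad)) or ((x of leaf_b in the frame of case between 0 and 0.016 m and y of leaf_b in the frame of case between -0.075 and 0.075 m and z of leaf_b in the frame of case below 0.0615 m and angle between leaf_b's own z axis and vertical below 0.12 rad and contact force between leaf_b and case between 0.8 and 14 N and linear speed of leaf_b below 0.01 m/s) and (x of leaf_a in the frame of holder between -0.012 and 0.012 m and y of leaf_a in the frame of holder between -0.105 and 0.105 m and z of leaf_a in the frame of holder between 0.05 and 0.0605 m and angle between leaf_a's own z axis and vertical below 0.15 rad) and (x of leaf_c in the frame of holder between -0.012 and 0.012 m and y of leaf_c in the frame of holder between -0.105 and 0.105 m and z of leaf_c in the frame of holder between 0.05 and 0.0605 m and angle between leaf_c's own z axis and vertical below 0.15 rad)) or ((x of leaf_c in the frame of case between 0 and 0.016 m and y of leaf_c in the frame of case between -0.075 and 0.075 m and z of leaf_c in the frame of case below 0.0615 m and angle between leaf_c's own z axis and vertical below 0.12 rad and contact force between leaf_c and case between 0.8 and 14 N and linear speed of leaf_c below 0.01 m/s) and (x of leaf_a in the frame of holder between -0.012 and 0.012 m and y of leaf_a in the frame of holder between -0.105 and 0.105 m and z of leaf_a in the frame of holder between 0.05 and 0.0605 m and angle between leaf_a's own z axis and vertical below 0.15 rad) and (x of leaf_b in the frame of holder between -0.012 and 0.012 m and y of leaf_b in the frame of holder between -0.105 and 0.105 m and z of leaf_b in the frame of holder between 0.05 and 0.0605 m and angle between leaf_b's own z axis and vertical below 0.15 rad)))); the robot touches nothing.
It fails at once if a leaf is forced: over 45 N between a leaf and the case (contact force between any of leaf_a, leaf_b, leaf_c and case above 45 N).
It fails at once if the mug, candle or book is moved by more than 20 mm (distance of any of mug, candle, book from where it was at the start of the episode above 0.02 m).
It also fails if it takes over 72 s, if anything falls off the work surface, if the arm or the gripper's body presses on something with over 40 N, if the wrist force passes 120 N, or if a joint passes its speed limit or range.

## Robot

A 6-joint arm with a two-finger parallel gripper is mounted at the origin on the work surface. World frame = base frame: x ahead of the robot, y to its left, z up, the work surface at z = 0. Lengths are in m, angles in rad, forces in N, time in s.
With the tool pointing down it reaches from about 0.375 to 0.825 m from the base axis. Payload 5.5 kg.
Tool frame: the origin (TCP) lies midway between the tips of the shut fingers; the grasp point (between the pads) lies 19 mm behind it (robot.hold_point_z is the z of the grasp point in the tool frame, in m); z points along the fingers, y is the direction in which the jaws open and shut (so a half turn about z gives the same grasp; the last joint's range is limited). The gripper opens to 85 mm and grips with 20 to 120 N. Pads are 22 mm wide; open, the fingers measure 114 mm over their backs; the gripper's body (76 mm by 85 mm) begins 54 mm behind the grasp point. The pads swing forward as they close: fully open they stand 13 mm farther back than shut.
Start: joints at [1.187, 0.314, -0.047, 1.21, 0, 1.571], TCP at [0.225, 0.556, 0.231] pointing down, gripper open.
Joint ranges: [-2.67, 2.67], [-0.69, 1.73], [-1.03, 1.25], [-2.08, 2.16], [-1.42, 1.45], [-3.14, 3.14]. Speed limits (rad/s): [2.39, 2.39, 3.01, 3.14, 3.14, 3.14].

## Interface

Orientations are given as a rotation vector (axis times angle).
In Python, from bench import robot, camera, job gives the robot as it stands. The module is installed in compiled form; this text tells all that it offers.
- The arm moves only by the tool apply_moves, never from a script. Its argument "deltas" is a list that holds one entry, the list of rows, each a list of 6 numbers: the shift along the tool's x, y, z in m, then the turn, a rotation vector about the tool's x, y, z in degrees. In form: [[[tx, ty, tz, wx, wy, wz], ...]]. A call has 1 to 20 rows; each row shifts and turns the commanded pose from where the row before left it, along the tool's axes as they then stand; what a row does not reach is not made up. A row lasts 1/10 s, in which the tool goes at most 50 mm and 8.59 degrees, less where a joint would pass 70% of its speed; a pose out of reach is approached as far as the arm can. A call with a gripper value outside its range is refused whole. "hand" is the closure, from 0 (fully open) to 1 (shut), set as the call begins (left out, the last holds). The fingers move at their own pace and stop on an object; "squeeze" is the grip in N (left out, the last holds). Time passes only in rows, so rows that do not move let the fingers close. It gives the time, the measured TCP pose, the force and the opening at its end, in the units of the state.
- robot.get_obs(): the state, without advancing time (a new reading comes with each control period).
- camera(name): name is "scene" or "side" or "wrist"; returns a dict with "image" (384x512x3 uint8, red, green, blue), "fov_y" (degrees; the focal length in pixels is half the picture's height over the tangent of half this angle, whatever the lens; pixels are square), "cx", "cy" (the principal point, pixels), "origin" and "rotation" of the camera in the world. Camera axes: x right, y down, z forward; pixel columns grow to the right and rows downward; lengths in m; the calibration is good to about 2 mm. A picture is of the moment at which its call begins. There is no depth.
- job.close_job(): hands the job in, once; it reports no verdict.
The state is a dict: "time_s": time; "joints": joint angles; "joint_velocities": joint speeds; "tau": joint torques, N m; "tcp_pos": TCP position; "tool_rot": TCP orientation; "ft_force": force on the tool from outside, world axes, zero at the start; "moment": the same for the moment, N m; "grip_width": finger opening in m.
Only numpy, scipy, OpenCV 4.12 (cv2) and the standard library are available. Lean on these libraries where they do the work, as an engineer would, in place of code of your own. Each camera call takes 0.05 s, during which the arm holds its last target.

## Working session

There is one attempt and no reset: what is moved stays moved. The work goes in short steps, Python scripts to look and compute and a tool call to move; the robot and the scene stay as the last step left them, time stands still between calls to the robot, and variables do not carry over. Pictures are saved under pics/ and viewed, and the job is handed in when it is done.

Besides the shell and the picture viewer there is one more tool, called as a command line: name --argument value ..., lists and objects as JSON in quotes. apply_moves: Moves the arm, as the interface text tells. Its arguments: {"type":"object","properties":{"deltas":{"type":"array"},"hand":{"type":"number"},"squeeze":{"type":"number"}},"required":["deltas"]}

```bash
mkdir -p pics
cat > h.py <<'E'
import numpy as np, cv2
from bench import robot, camera, job
from scipy.spatial.transform import Rotation as R
def snap(n,f):
    c=camera(n); cv2.imwrite('pics/'+f+'.png',cv2.cvtColor(c['image'],cv2.COLOR_RGB2BGR)); 
    np.savez('pics/'+f+'.npz',**{k:np.array(v) for k,v in c.items()}); return c
def ld(f): return dict(np.load('pics/'+f+'.npz'))
def K(c):
    H=c['image'].shape[0]; return H/2/np.tan(np.radians(float(c['fov_y']))/2)
def Rm(c):
    r=np.array(c['rotation']); return r if r.shape==(3,3) else R.from_rotvec(r).as_matrix()
def ray(c,u,v):
    f=K(c); d=np.array([(u-float(c['cx']))/f,(v-float(c['cy']))/f,1]); return np.array(c['origin']),Rm(c)@d
def onz(c,u,v,z):
    o,d=ray(c,u,v); return o+d*(z-o[2])/d[2]
def proj(c,p):
    q=Rm(c).T@(np.array(p)-c['origin']); f=K(c); return q[0]/q[2]*f+float(c['cx']),q[1]/q[2]*f+float(c['cy'])
E
python3 - <<'E'
from h import *
for n in ['scene','side','wrist']:
    c=snap(n,n+'0'); print(n,c['fov_y'],c['cx'],c['cy'],c['origin'],c['rotation'])
print(robot.get_obs(), robot.hold_point_z)
E
```

```text
scene 50.613336949231055 255.6092397175683 192.98890303336717 [ 1.57844102 -0.31278729  0.98215781] [-1.91252236 -1.43684499  0.63119763]
side 44.085511769534946 256.1127659115641 194.67015348410504 [-0.04049296 -1.00914783  1.29648867] [-2.29679596  0.69194727 -0.26660687]
wrist 60.25164383687843 260.66263959989317 192.24273037364185 [0.16288742 0.58028951 0.3744624 ] [2.41225352 1.62652528 0.21893092]
{'time_s': 0.15, 'joints': array([ 1.18700058e+00,  3.14041961e-01, -4.78435147e-02,  1.21021351e+00,
       -3.59017346e-06,  1.57082832e+00]), 'joint_velocities': array([-0.00039673, -0.00193235,  0.00242012,  0.00064621, -0.00045161,
        0.00036454]), 'tau': array([ 6.04273009e-04, -5.40045047e+01,  3.40059865e+01,  1.32461399e-02,
        1.31763027e-04,  2.25203493e-06]), 'tcp_pos': array([0.22449945, 0.55593527, 0.23064818]), 'tool_rot': array([-5.99174177e-01, -3.08367507e+00,  2.00957864e-03]), 'ft_force': array([-0.19180755, -0.16529015,  0.20771541]), 'moment': array([ 0.0524998 , -0.02364454,  0.01630673]), 'grip_width': 0.08560585619717993} -0.0187
```

View pics/scene0.png

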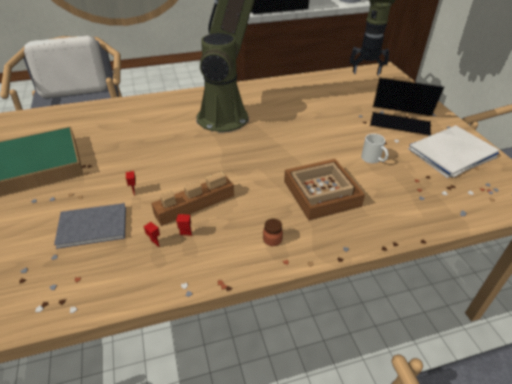

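View pics/side0.png

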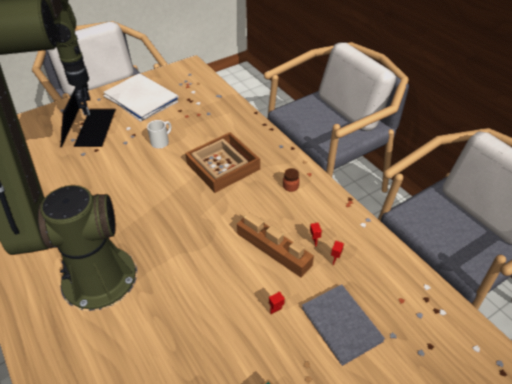

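View pics/wrist0.png

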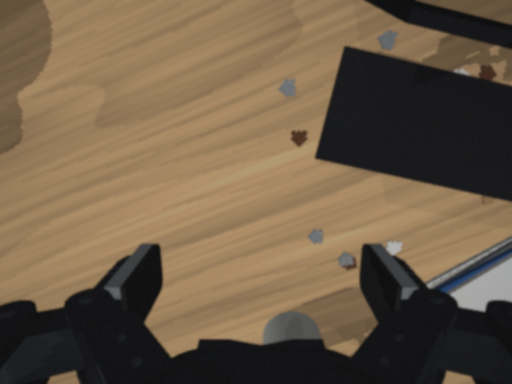

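Run:
```python
from h import *
a=cv2.imread('pics/scene0.png'); b=cv2.imread('pics/side0.png')
A=cv2.resize(a[145:255,140:370],None,fx=3.4,fy=3.4,interpolation=cv2.INTER_CUBIC); cv2.imwrite('pics/z1.png',A)
B=cv2.resize(b[125:285,180:350],None,fx=3.7,fy=3.7,interpolation=cv2.INTER_CUBIC); cv2.imwrite('pics/z2.png',B)
```

```text
(no output)
```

View pics/z1.png

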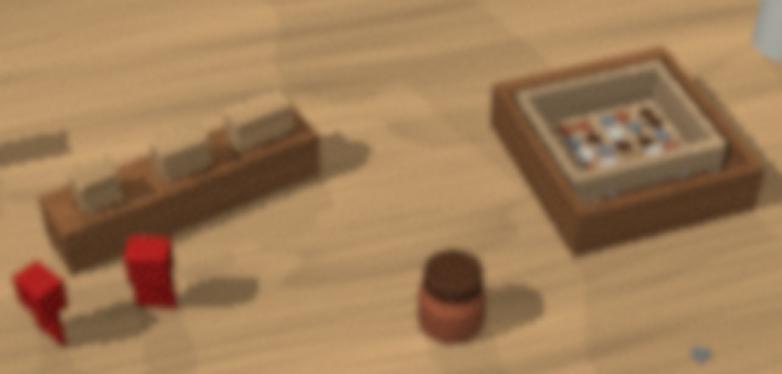

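View pics/z2.png

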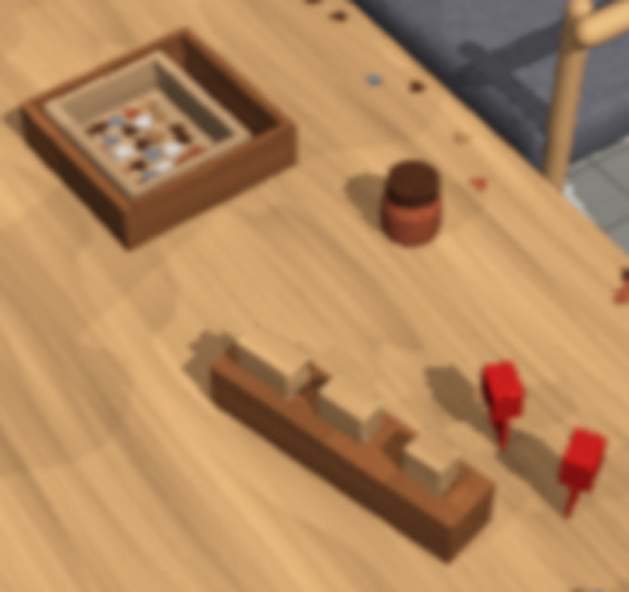

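Run:
```python
from h import *
c1=ld('scene0');c2=ld('side0')
for P,z in (([(493,85),(662,48),(762,167),(578,216)],.058),([(40,200),(68,237),(318,140),(292,104)],.056)):
    for p in P: print('scene',onz(c1,140+p[0]/3.4,145+p[1]/3.4,z).round(3))
for P,z in (([(25,105),(185,28),(297,125),(130,205)],.058),([(212,362),(232,342),(448,525),(493,487)],.056)):
    for p in P: print('side',onz(c2,180+p[0]/3.7,125+p[1]/3.7,z).round(3))
```

```text
scene [0.505 0.121 0.058]
scene [0.494 0.322 0.058]
scene [0.702 0.336 0.058]
scene [0.717 0.132 0.058]
scene [ 0.551 -0.361  0.056]
scene [ 0.609 -0.341  0.056]
scene [ 0.538 -0.08   0.056]
scene [ 0.475 -0.093  0.056]
side [0.495 0.316 0.058]
side [0.703 0.332 0.058]
side [0.718 0.129 0.058]
side [0.513 0.123 0.058]
side [ 0.473 -0.096  0.056]
side [ 0.502 -0.085  0.056]
side [ 0.545 -0.361  0.056]
side [ 0.602 -0.351  0.056]
```

```bash
cat >> h.py <<'E'
def pose():
    o=robot.get_obs(); return np.array(o['tcp_pos']),R.from_rotvec(o['tool_rot']).as_matrix(),o
def plan(xyz,yaw,n=None):
    """jaw axis (tool y) yaw in world, tool down; prints rotate-then-shift totals in tool axes"""
    p,M,o=pose()
    best=None
    for k in (0,np.pi):
        a=yaw+k; y=np.array([np.cos(a),np.sin(a),0]); z=np.array([0,0,-1.]); x=np.cross(y,z)
        T=np.stack([x,y,z],1); w=np.degrees(R.from_matrix(M.T@T).as_rotvec())
        if best is None or np.linalg.norm(w)<np.linalg.norm(best[0]): best=(w,T)
    w,T=best; d=T.T@(np.array(xyz)-p)
    print('now',p.round(4),'w',w.round(2),'shift after rot',d.round(4),'shift before rot',(M.T@(np.array(xyz)-p)).round(4),'j',np.round(o['joints'],2),'t',o['time_s'])
    return w,d
E
python3 - <<'E'
from h import *
p,M,o=pose(); c=ld('wrist0')
print(M.round(3)); C=Rm(c); print('cam in tool',(M.T@(c['origin']-p)).round(4)); print((M.T@C).round(3))
c1=ld('scene0')
print('mug',onz(c1,374,160,0),'candle',onz(c1,273,240,0))
# jaw along case x (yaw .067)
plan([.53,.22,.30],.067)
E
```

```text
[[-0.927  0.374 -0.   ]
 [ 0.374  0.927 -0.001]
 [-0.    -0.001 -1.   ]]
cam in tool [ 0.0662 -0.0007 -0.1438]
[[-0.001 -0.964 -0.266]
 [ 1.    -0.001 -0.   ]
 [-0.    -0.266  0.964]]
mug [4.74356875e-01 5.10887983e-01 1.11022302e-16] candle [ 0.76507025 -0.00838151  0.        ]
now [0.2245 0.5559 0.2306] w [-7.000e-02  4.000e-02  6.417e+01] shift after rot [-0.3556  0.2823 -0.0694] shift before rot [-0.4091 -0.1972 -0.0691] j [ 1.19  0.31 -0.05  1.21 -0.    1.57] t 0.15
```

Run:
```python
from h import *
plan([.53,.18,.22],.067)
```

```text
now [0.2245 0.5559 0.2306] w [-7.000e-02  4.000e-02  6.417e+01] shift after rot [-0.3955  0.2796  0.0106] shift before rot [-0.424  -0.2342  0.011 ] j [ 1.19  0.31 -0.05  1.21 -0.    1.57] t 0.15
```

apply_moves --deltas '[[[0,0,0,0,0,8],[0,0,0,0,0,8],[0,0,0,0,0,8],[0,0,0,0,0,8],[0,0,0,0,0,8],[0,0,0,0,0,8],[0,0,0,0,0,8],[0,0,0,0,0,8]]]'

```text
time_s: 0.95
tcp_pos: [0.2246, 0.5561, 0.2309]
tool_rot: [2.149, 2.291, -0.001]
ft_force: [-0.4, -0.1, 0.7]
grip_width: 0.0854
```

apply_moves --deltas '[[[-0.04,0.028,0.001,0,0,0],[-0.04,0.028,0.001,0,0,0],[-0.04,0.028,0.001,0,0,0],[-0.04,0.028,0.001,0,0,0],[-0.04,0.028,0.001,0,0,0],[-0.04,0.028,0.001,0,0,0],[-0.04,0.028,0.001,0,0,0],[-0.04,0.028,0.001,0,0,0],[-0.04,0.028,0.001,0,0,0],[-0.04,0.028,0.001,0,0,0],[0,0,0,0,0,0]]]'

```text
time_s: 2.05
tcp_pos: [0.5349, 0.1724, 0.2207]
tool_rot: [2.149, 2.289, -0.001]
ft_force: [-0.4, 1.2, -0.4]
grip_width: 0.0856
```

Run:
```python
from h import *
snap('wrist','w1'); plan([.53,.18,.22],.067)
```

```text
now [0.5332 0.1744 0.2207] w [-0.04  0.02 -0.11] shift after rot [ 0.0058 -0.0028  0.0007] shift before rot [ 0.0057 -0.0028  0.0007] j [ 0.32  0.25 -0.16  1.16 -0.    1.82] t 2.1
```

View pics/w1.png

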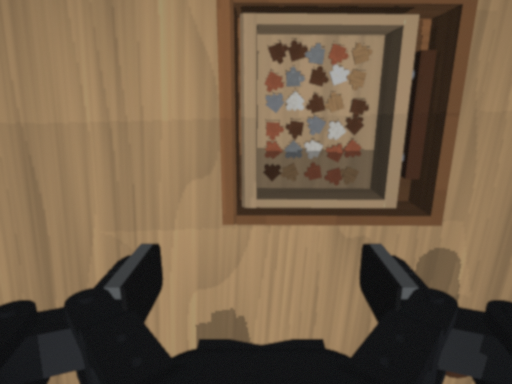

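Run:
```python
from h import *
a=cv2.imread('pics/w1.png'); cv2.imwrite('pics/z3.png',cv2.resize(a[0:230,210:290],None,fx=6,fy=2.5,interpolation=cv2.INTER_CUBIC))
c=ld('w1')
for r in (40,100,150,190): print(r,a[r,214:250].sum(1).tolist())
for (u,v) in [(218,0),(223,222),(441,222),(474,3)]: print(onz(c,u,v,.058).round(4))
```

```text
40 [385, 377, 357, 323, 291, 281, 280, 280, 275, 277, 276, 275, 277, 281, 276, 270, 248, 231, 223, 208, 162, 128, 116, 149, 198, 253, 290, 313, 329, 357, 391, 401, 400, 398, 396, 397]
100 [356, 356, 360, 361, 350, 321, 298, 291, 287, 280, 281, 276, 275, 277, 278, 275, 266, 250, 237, 228, 208, 164, 130, 129, 156, 209, 266, 304, 323, 344, 384, 405, 407, 404, 399, 401]
150 [346, 349, 348, 349, 346, 338, 316, 292, 281, 273, 264, 260, 259, 260, 259, 260, 260, 255, 245, 231, 220, 194, 155, 126, 137, 181, 230, 267, 284, 303, 334, 369, 380, 381, 377, 375]
190 [381, 380, 369, 366, 368, 369, 362, 334, 301, 284, 279, 268, 261, 261, 256, 256, 260, 257, 251, 236, 233, 211, 177, 137, 128, 150, 176, 217, 259, 288, 316, 353, 372, 374, 371, 372]
[0.4913 0.3165 0.058 ]
[0.5018 0.1212 0.058 ]
[0.7165 0.1345 0.058 ]
[0.7036 0.3277 0.058 ]
```

View pics/z3.png

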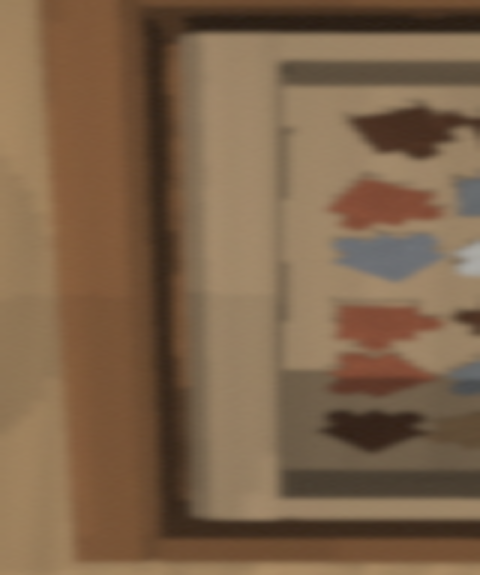

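Run:
```python
from h import *
a=cv2.GaussianBlur(cv2.imread('pics/w1.png').astype(np.float32),(1,9),0).sum(2); c=ld('w1')
def cross(row,lo,hi,th):
    s=a[row]
    for i in range(lo,hi):
        if (s[i]-th)*(s[i+1]-th)<=0: return i+(s[i]-th)/(s[i]-s[i+1])
O=[];D=[];T=[]
for r in range(25,205,6):
    u=cross(r,212,226,318)
    if u: O.append(onz(c,u,r,.058))
    u=cross(r,230,240,185)
    if u: D.append(onz(c,u,r,.055))
    u=cross(r,236,244,210)
    if u: T.append(onz(c,u,r,.055))
for n,X in (('outer',O),('walledge',D),('trayedge',T)):
    X=np.array(X); f=np.polyfit(X[:,1]-.22,X[:,0],1); res=X[:,0]-np.polyval(f,X[:,1]-.22); print(n,len(X),f.round(4),res.std().round(5))
# bottom outer edge
B=[]
for col in range(235,435,10):
    s=cv2.GaussianBlur(cv2.imread('pics/w1.png').astype(np.float32),(9,1),0).sum(2)[:,col]; g=np.diff(s[210:235]); i=np.argmax(g); B.append(onz(c,col,210+i+.5,.058))
B=np.array(B); f=np.polyfit(B[:,0]-.6,B[:,1],1); print('bottom',f.round(4),(B[:,1]-np.polyval(f,B[:,0]-.6)).std())
```

```text
outer 30 [-0.0564  0.4953] 0.00026
walledge 30 [-0.0578  0.509 ] 6e-05
trayedge 30 [-0.0653  0.5132] 0.00037
bottom [0.0558 0.1248] 0.0021534234754942024
```

Run:
```python
from h import *
plan([.546,-.238,.26],.271)
```

```text
now [0.5332 0.1744 0.2207] w [ -0.04   0.02 -11.8 ] shift after rot [-0.4008 -0.098  -0.0393] shift before rot [-0.4124 -0.014  -0.0391] j [ 0.32  0.25 -0.16  1.16 -0.    1.82] t 2.1
```

apply_moves --deltas '[[[0,0,-0.01,0,0,-5.9],[0,0,-0.01,0,0,-5.9],[-0.05,-0.012,-0.01,0,0,0],[-0.05,-0.012,-0.01,0,0,0],[-0.05,-0.012,0,0,0,0],[-0.05,-0.012,0,0,0,0],[-0.05,-0.012,0,0,0,0],[-0.05,-0.012,0,0,0,0],[-0.05,-0.012,0,0,0,0],[-0.05,-0.014,0,0,0,0],[0,0,0,0,0,0],[0,0,0,0,0,0]]]'

```text
time_s: 3.3
tcp_pos: [0.5458, -0.2207, 0.2599]
tool_rot: [-1.896, -2.504, -0.001]
ft_force: [-0.1, 0.2, -0.1]
grip_width: 0.0854
```

Run:
```python
from h import *
snap('wrist','w2'); plan([.546,-.238,.26],.271)
```

```text
now [ 0.546  -0.2198  0.2601] w [-0.02 -0.07  0.31] shift after rot [-0.0176 -0.0049  0.0001] shift before rot [-0.0175 -0.0049  0.    ] j [-0.38  0.28 -0.02  1.27  0.    0.91] t 3.35
```

View pics/w2.png

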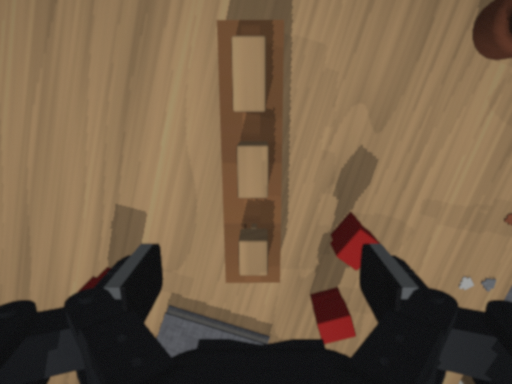

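Run:
```python
from h import *
im=cv2.imread('pics/w2.png'); c=ld('w2'); hsv=cv2.cvtColor(im,cv2.COLOR_BGR2HSV)
print(hsv[70,250],hsv[120,230],hsv[255,252],hsv[170,252])
# brown mask = not light
m=np.zeros(im.shape[:2],np.uint8); m[12:290,215:290]=1
s=im.astype(int).sum(2)
light=((s>300)&(m>0)).astype(np.uint8)
roi=np.zeros_like(light); roi[20:285,231:272]=1; L=light&roi
n,lab,st,ce=cv2.connectedComponentsWithStats(L)
for i in range(1,n):
    if st[i,4]<300: continue
    cn,_=cv2.findContours((lab==i).astype(np.uint8),0,2); r=cv2.minAreaRect(cn[0]); b=cv2.boxPoints(r)
    w=np.array([onz(c,u,v,.092) for u,v in b]); ctr=w.mean(0)
    e=[w[1]-w[0],w[2]-w[1]]; l=[np.linalg.norm(x) for x in e]; k=int(np.argmax(l)); d=e[k]; d=d*np.sign(d[1])
    print(st[i],ctr.round(4),np.round(l,4),'yaw',round(float(np.arctan2(-d[0],d[1])),4))
for u,v in [(218,20),(284,20),(279,282),(227,282)]: print(onz(c,u,v,.056).round(4))
```

```text
[ 16 103 156] [ 13 139 108] [ 17 103 149] [ 17 104 159]
[ 232   36   32   76 2346] [ 0.5109 -0.1381  0.092 ] [0.0631 0.0268] yaw 0.2511
[ 237  146   31   52 1517] [ 0.5381 -0.2224  0.092 ] [0.0282 0.05  ] yaw 0.2791
[239 241  28  35 940] [ 0.5626 -0.3099  0.092 ] [0.0275 0.0386] yaw 0.2783
[ 0.469 -0.096  0.056]
[ 0.5296 -0.0789  0.056 ]
[ 0.6048 -0.3487  0.056 ]
[ 0.5458 -0.3653  0.056 ]
```

Run:
```python
from h import *
c=ld('w2')
for u,v in [(312,293),(338,288),(331,240),(355,268),(312,308),(105,268)]: print(onz(c,u,v,.08).round(3))
w,d=plan([.5626,-.3099,.061],.275)
```

```text
[ 0.639 -0.339  0.08 ]
[ 0.664 -0.325  0.08 ]
[ 0.638 -0.273  0.08 ]
[ 0.674 -0.297  0.08 ]
[ 0.644 -0.357  0.08 ]
[ 0.413 -0.37   0.08 ]
now [ 0.546  -0.2198  0.2601] w [-0.02 -0.07  0.08] shift after rot [-0.0913 -0.0085  0.1991] shift before rot [-0.0915 -0.0085  0.1989] j [-0.38  0.28 -0.02  1.27  0.    0.91] t 3.35
```

apply_moves --deltas '[[[-0.03,-0.003,0.03,0,0,0],[-0.03,-0.003,0.04,0,0,0],[-0.0313,-0.0025,0.04,0,0,0],[0,0,0,0,0,0],[0,0,0,0,0,0]]]' --hand 0.35 --squeeze 60

```text
time_s: 3.85
tcp_pos: [0.5624, -0.3083, 0.1502]
tool_rot: [-1.891, -2.505, -0.0]
ft_force: [-0.2, -0.1, 1.0]
grip_width: 0.0555
```

Run:
```python
from h import *
w,d=plan([.5626,-.3099,.061],.275); print(robot.get_obs()['grip_width']); snap('wrist','w3')
```

```text
now [ 0.5624 -0.3083  0.1502] w [-0.09 -0.15  0.15] shift after rot [-0.0016 -0.0003  0.0892] shift before rot [-0.0018 -0.0001  0.0892] j [-0.5   0.43 -0.06  1.08  0.    0.79] t 3.85
0.05546077972691673
```

View pics/w3.png

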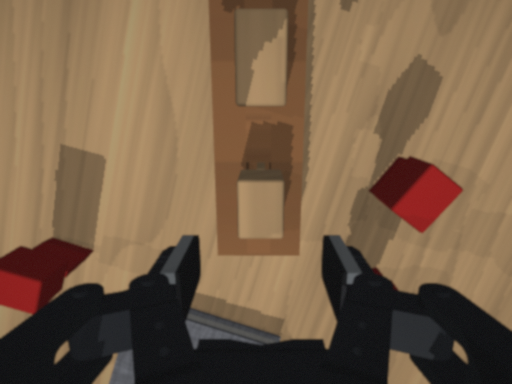

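apply_moves --deltas '[[[-0.0015,0,0.045,0,0,0],[0,0,0.03,0,0,0],[0,0,0.014,0,0,0],[0,0,0,0,0,0]]]'

```text
time_s: 4.3
tcp_pos: [0.5629, -0.3103, 0.0619]
tool_rot: [-1.892, -2.506, -0.0]
ft_force: [0.9, 0.9, -1.0]
grip_width: 0.0555
```

apply_moves --deltas '[[[0,0,0,0,0,0],[0,0,0,0,0,0],[0,0,0,0,0,0],[0,0,0,0,0,0]]]' --hand 1 --squeeze 60

```text
time_s: 4.7
tcp_pos: [0.565, -0.3128, 0.0649]
tool_rot: [1.892, 2.502, 0.002]
ft_force: [-0.2, 0.6, 7.5]
grip_width: 0.0288
```

apply_moves --deltas '[[[0,0,-0.02,0,0,0],[0,0,-0.04,0,0,0],[0,0,-0.05,0,0,0],[0,0,-0.03,0,0,0],[0,0,0,0,0,0],[0,0,0,0,0,0]]]'

```text
time_s: 5.3
tcp_pos: [0.5638, -0.3125, 0.2037]
tool_rot: [1.893, 2.503, 0.001]
ft_force: [0.4, 0.2, -1.4]
grip_width: 0.0289
```

Run:
```python
from h import *
w,d=plan([.5115,.222,.19],.058); print(robot.get_obs()['grip_width'],robot.get_obs()['ft_force']); snap('wrist','w4')
```

```text
now [ 0.5638 -0.3125  0.2037] w [ 0.13  0.1  12.48] shift after rot [ 0.5366 -0.0213  0.0137] shift before rot [0.5285 0.0952 0.0128] j [-0.51  0.41  0.02  1.18  0.    0.79] t 5.3
0.028890143451879177 [ 0.36934187  0.18100862 -1.42979626]
```

View pics/w4.png

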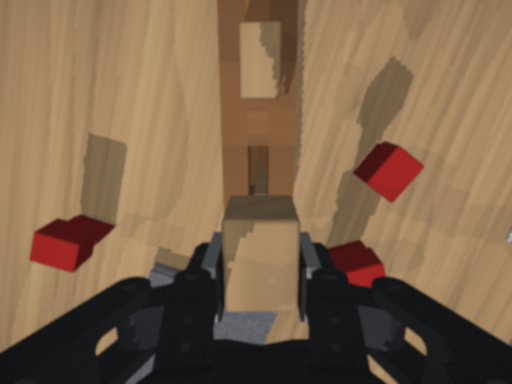

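Run:
```python
from h import *
c=ld('w4'); p,M,o=pose()
for u,v in [(224,222),(298,222),(300,310),(223,310),(228,196),(296,196)]:
    print((M.T@(onz(c,u,v,p[2]+(.027 if v>200 else -.009))-p)).round(4))
```

```text
[ 0.021  -0.0129 -0.027 ]
[ 0.0209  0.0153 -0.027 ]
[-0.0177  0.0172 -0.027 ]
[-0.0176 -0.0145 -0.027 ]
[ 0.0209 -0.0147  0.009 ]
[0.0208 0.0183 0.009 ]
```

apply_moves --deltas '[[[0,0,0,0,0,6.2],[0,0,0,0,0,6.3],[0.048,-0.002,0,0,0,0],[0.048,-0.002,0,0,0,0],[0.048,-0.002,0,0,0,0],[0.048,-0.002,0,0,0,0],[0.048,-0.002,0,0,0,0],[0.048,-0.002,0,0,0,0],[0.048,-0.002,0,0,0,0],[0.048,-0.002,0,0,0,0],[0.048,-0.002,0,0,0,0],[0.048,-0.002,0,0,0,0],[0.036,-0.001,0,0,0,0],[0.02,0,0.014,0,0,0],[0,0,0,0,0,0],[0,0,0,0,0,0]]]'

```text
time_s: 6.95
tcp_pos: [0.5099, 0.2214, 0.1864]
tool_rot: [-2.155, -2.285, 0.006]
ft_force: [-0.8, -0.3, -0.7]
grip_width: 0.0292
```

Run:
```python
from h import *
w,d=plan([.5115,.222,.12],.058); print(robot.get_obs()['grip_width'],robot.get_obs()['ft_force']); snap('wrist','w5')
```

```text
now [0.5099 0.2214 0.1864] w [-0.19  0.1   0.04] shift after rot [0.0005 0.0017 0.0664] shift before rot [0.0007 0.0019 0.0664] j [ 0.41  0.26 -0.23  1.09 -0.    1.92] t 6.95
0.029222560041204857 [-0.7702062 -0.3030957 -0.7406149]
```

View pics/w5.png

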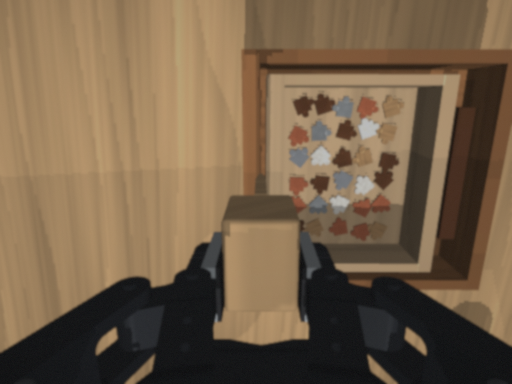

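apply_moves --deltas '[[[0,0,0.03,0,0,0],[0,0.001,0.03,0,0,0],[0,0,0.002,0,0,0],[0,0,0,0,0,0],[0,0,0,0,0,0]]]'

```text
time_s: 7.5
tcp_pos: [0.5133, 0.2217, 0.1277]
tool_rot: [2.157, 2.283, 0.003]
ft_force: [-0.2, -0.1, -0.2]
grip_width: 0.0292
```

```bash
cat >> h.py <<'E'
def gapmeas(f,zr=.058,save=True):
    """edges of wall/tray in tool y (mm) at rows given, image f (wrist)"""
    im=cv2.imread('pics/'+f+'.png'); c=ld(f); p,M,o=pose()
    cv2.imwrite('pics/'+f+'z.png',cv2.resize(im[0:330,180:380],None,fx=3,fy=1.8,interpolation=cv2.INTER_CUBIC))
    return im,c,p,M,o
E
python3 - <<'E'
from h import *
w,d=plan([.5115,.222,.12],.058); snap('wrist','w6')
im,c,p,M,o=gapmeas('w6'); print(o['ft_force'])
for r in (60,100,140,180,190): print(r,im[r,225:300].astype(int).sum(1).tolist())
E
```

```text
now [0.5133 0.2217 0.1277] w [ 0.1  -0.04 -0.07] shift after rot [ 0.0004 -0.0018  0.0077] shift before rot [ 0.0004 -0.0018  0.0077] j [ 0.41  0.3  -0.31  0.96 -0.    1.92] t 7.5
[-0.67834424  0.67345917 -0.71956364]
60 [403, 402, 396, 366, 301, 229, 212, 208, 215, 213, 215, 219, 221, 220, 221, 221, 222, 218, 224, 219, 221, 212, 199, 189, 181, 180, 174, 151, 130, 113, 101, 104, 102, 99, 106, 107, 97, 102, 109, 106, 99, 105, 108, 108, 103, 106, 102, 105, 104, 106, 104, 108, 102, 103, 104, 104, 105, 103, 102, 102, 101, 104, 103, 102, 102, 105, 103, 102, 103, 107, 103, 95, 103, 101, 102]
100 [407, 410, 415, 412, 384, 309, 242, 226, 223, 226, 224, 222, 223, 221, 221, 220, 223, 221, 219, 222, 223, 220, 210, 199, 192, 186, 186, 169, 157, 170, 213, 247, 256, 228, 209, 208, 232, 252, 259, 263, 274, 292, 311, 317, 319, 320, 317, 314, 310, 312, 311, 314, 315, 315, 308, 308, 302, 304, 334, 385, 415, 424, 425, 423, 425, 421, 416, 405, 384, 360, 338, 320, 279, 238, 203]
140 [401, 413, 422, 426, 421, 401, 356, 318, 309, 307, 304, 305, 299, 299, 297, 290, 282, 282, 285, 285, 287, 281, 276, 260, 24
[... 312 characters left out ...]
 307, 303, 296, 297, 294, 291, 293, 293, 296, 294, 296, 292, 277, 261, 246, 242, 225, 189, 167, 186, 201, 207, 208, 209, 207, 211, 207, 208, 220, 288, 378, 426, 437, 434, 432, 428, 428, 429, 433, 435, 433, 433, 428, 417, 403, 397, 402, 412, 417, 422, 427, 428, 424, 425, 422, 420, 418, 415, 419, 422, 427, 430, 424, 410]
190 [369, 368, 368, 368, 365, 365, 360, 335, 310, 298, 297, 292, 290, 286, 284, 280, 276, 277, 281, 280, 283, 280, 276, 270, 253, 244, 241, 230, 205, 183, 193, 201, 203, 203, 206, 202, 206, 204, 204, 207, 232, 296, 369, 402, 410, 408, 404, 405, 407, 407, 410, 408, 407, 403, 398, 394, 395, 401, 411, 420, 425, 426, 424, 413, 397, 379, 368, 351, 342, 341, 343, 349, 352, 357, 370]
```

View pics/w6z.png

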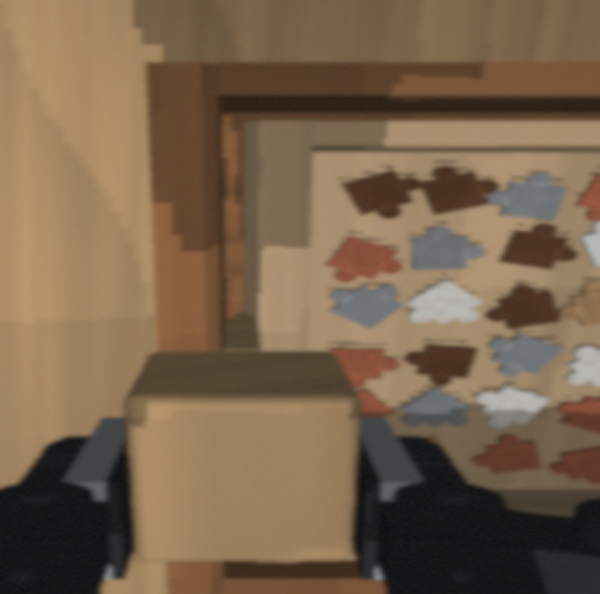

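Run:
```python
from h import *
im=cv2.imread('pics/w6.png')[:,:,::-1]; 
for r in (110,140,180): print(r,[tuple(int(q) for q in im[r,x]) for x in range(250,272)])
im=cv2.imread('pics/w1.png')[:,:,::-1]; 
for r in (100,): print(r,[tuple(int(q) for q in im[r,x]) for x in range(230,248)])
cv2.imwrite('pics/z6.png',cv2.resize(cv2.imread('pics/w6.png')[45:205,225:285],None,fx=9,fy=3.6,interpolation=cv2.INTER_NEAREST))
cv2.imwrite('pics/z7.png',cv2.resize(cv2.imread('pics/w1.png')[0:215,215:265],None,fx=10,fy=2.7,interpolation=cv2.INTER_NEAREST))
```

```text
110 [(86, 61, 40), (84, 60, 41), (78, 56, 37), (73, 52, 36), (83, 59, 41), (102, 71, 47), (119, 83, 54), (121, 85, 56), (109, 76, 51), (98, 69, 46), (95, 71, 51), (97, 79, 61), (100, 85, 66), (104, 88, 70), (105, 90, 71), (109, 94, 73), (120, 103, 80), (126, 107, 83), (128, 109, 85), (127, 108, 84), (127, 108, 85), (125, 106, 84)]
140 [(112, 79, 52), (112, 79, 53), (103, 73, 48), (87, 62, 42), (90, 62, 42), (113, 79, 52), (125, 88, 57), (127, 88, 57), (127, 89, 58), (126, 89, 58), (124, 90, 61), (114, 88, 64), (108, 89, 69), (104, 88, 70), (104, 89, 70), (109, 93, 72), (129, 110, 86), (154, 131, 102), (169, 143, 112), (173, 146, 115), (173, 147, 114), (171, 145, 113)]
180 [(113, 80, 53), (111, 79, 52), (104, 73, 48), (87, 61, 41), (74, 55, 38), (79, 62, 45), (83, 68, 50), (85, 70, 52), (85, 71, 52), (85, 71, 53), (85, 70, 52), (86, 71, 54), (85, 70, 52), (85, 71, 52), (90, 74, 56), (116, 97, 75), (151, 128, 99), (170, 144, 112), (174, 148, 115), (173, 147, 114), (172, 146, 114), (171, 145, 112)]
100 [(124, 86, 56), (116, 81, 53), (109, 77, 51), (105, 74, 49), (96, 67, 45), (75, 54, 35), (59, 42, 29), (58, 42, 29), (71, 51, 34), (94, 68, 47), (114, 88, 64), (124, 102, 78), (129, 109, 85), (137, 116, 91), (153, 130, 101), (162, 137, 106), (162, 138, 107), (161, 136, 107)]
```

View pics/z6.png

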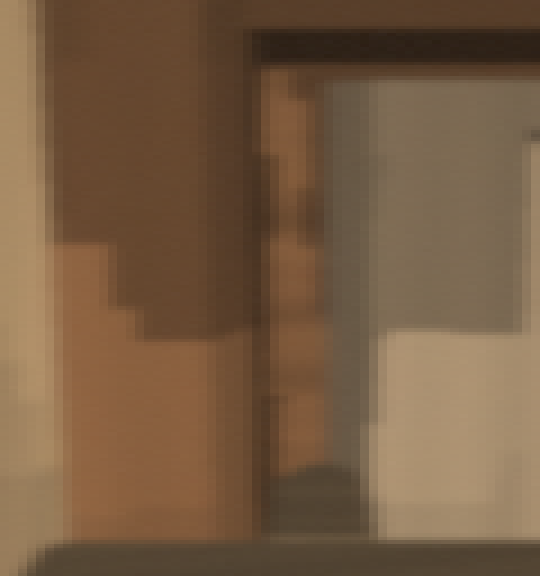

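View pics/z7.png

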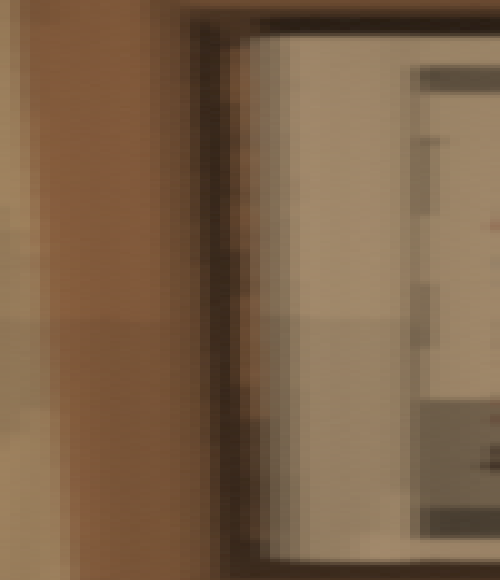

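Run:
```python
from h import *
c=ld('w6'); p,M,o=pose()
f=lambda u,v,z:(M.T@(onz(c,u,v,z)-p)).round(4)
print('head under',f(261.2,195.6,p[2]-.009),'head top',f((222.8+298.7)/2,222,p[2]+.027))
print('wall',f(253.3,180,.056),f(252.3,120,.056),'trayface',f(261,180,.055),f(260.2,120,.055),'outer',f(232,180,.058))
```

```text
head under [0.0222 0.0007 0.009 ] head top [ 0.0222  0.0005 -0.027 ]
wall [ 0.015  -0.0045  0.0719] [ 0.0543 -0.0048  0.072 ] trayface [0.0148 0.0007 0.0729] [0.0543 0.0002 0.073 ] outer [ 0.0155 -0.0185  0.0699]
```

apply_moves --deltas '[[[0,-0.0026,0.005,0,0,0],[0,0,0.005,0,0,0],[0,0,0,0,0,0],[0,0,0,0,0,0]]]'

```text
time_s: 7.95
tcp_pos: [0.5094, 0.2218, 0.116]
tool_rot: [-2.156, -2.285, 0.001]
ft_force: [0.5, 0.0, -0.8]
grip_width: 0.029
```

Run:
```python
from h import *
w,d=plan([.5107,.222,.12],.058); snap('wrist','w7')
im,c,p,M,o=gapmeas('w7'); print(o['ft_force'])
cv2.imwrite('pics/z8.png',cv2.resize(im[45:205,215:315],None,fx=7,fy=3.6,interpolation=cv2.INTER_NEAREST))
```

```text
now [0.5094 0.2218 0.116 ] w [-0.02  0.01 -0.  ] shift after rot [ 0.0001  0.0013 -0.004 ] shift before rot [ 0.0001  0.0013 -0.004 ] j [ 0.41  0.3  -0.33  0.93 -0.    1.92] t 7.95
[ 0.81922131  0.3930589  -0.88824005]
```

View pics/z8.png

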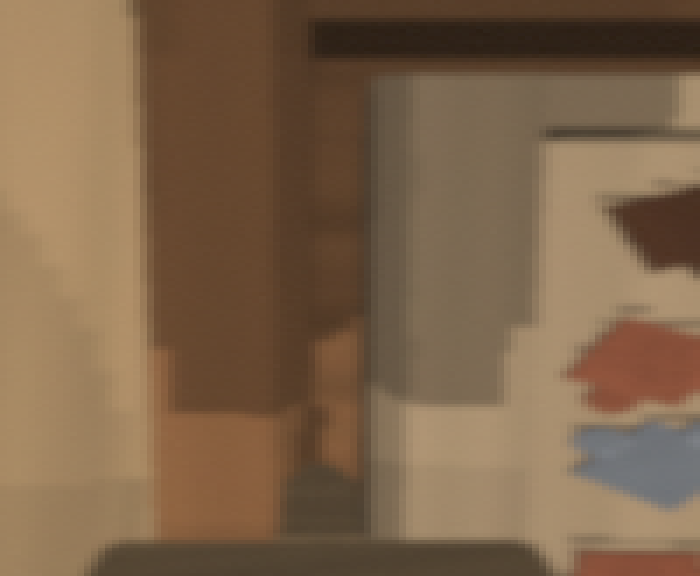

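apply_moves --deltas '[[[0,0.001,0.004,0,0,0],[0,0,0.004,0,0,0],[0,0,0.003,0,0,0],[0,0,0.003,0,0,0]]]'

```text
time_s: 8.4
tcp_pos: [0.5106, 0.2218, 0.1017]
tool_rot: [-2.156, -2.285, 0.0]
ft_force: [0.4, 0.5, -0.4]
grip_width: 0.0291
```

apply_moves --deltas '[[[0,0,0.003,0,0,0],[0,0,0.003,0,0,0],[0,0,0,0,0,0]]]'

```text
time_s: 8.7
tcp_pos: [0.5112, 0.222, 0.096]
tool_rot: [2.156, 2.284, 0.001]
ft_force: [3.3, 0.5, -2.7]
grip_width: 0.0289
```

apply_moves --deltas '[[[0,0,0.003,0,0,0],[0,0,0.003,0,0,0],[0,0,0,0,0,0]]]'

```text
time_s: 9.0
tcp_pos: [0.5113, 0.222, 0.09]
tool_rot: [2.156, 2.284, 0.002]
ft_force: [4.3, 1.3, -3.4]
grip_width: 0.0287
```

Run:
```python
from h import *
w,d=plan([.5107,.222,.067],.058); snap('wrist','w8')
im,c,p,M,o=gapmeas('w8'); print(o['ft_force'],o['moment'])
cv2.imwrite('pics/z9.png',cv2.resize(im[25:325,205:325],None,fx=5,fy=2,interpolation=cv2.INTER_NEAREST))
```

```text
now [0.5113 0.222  0.09  ] w [ 0.07 -0.01 -0.03] shift after rot [ 0.0001 -0.0006  0.023 ] shift before rot [ 0.0001 -0.0006  0.023 ] j [ 0.41  0.33 -0.36  0.88 -0.    1.92] t 9.0
[ 4.37597731  0.79747296 -2.95832803] [ 0.23062156 -1.15264744 -0.15578952]
```

View pics/z9.png

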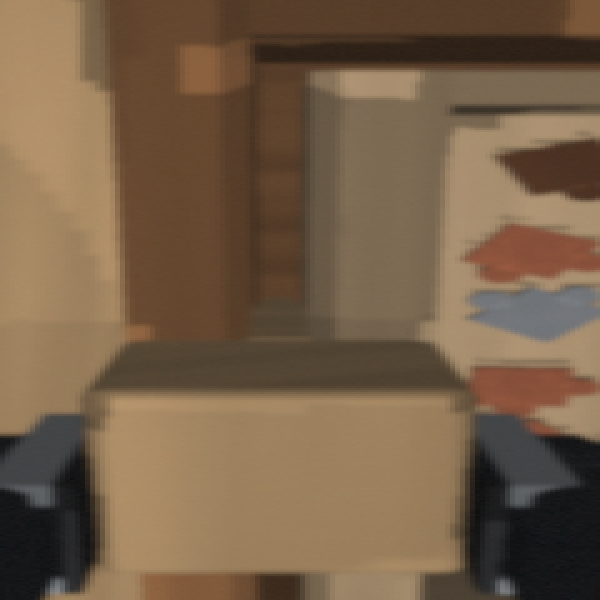

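apply_moves --deltas '[[[0,0.001,0.003,0,0,0],[0,0,0.003,0,0,0],[0,0,0.003,0,0,0],[0,0,0,0,0,0]]]'

```text
time_s: 9.45
tcp_pos: [0.5115, 0.2218, 0.0805]
tool_rot: [-2.156, -2.284, 0.001]
ft_force: [3.8, 0.6, -2.9]
grip_width: 0.029
```

apply_moves --deltas '[[[0,0.0005,0.003,0,0,0],[0,0,0.003,0,0,0],[0,0,0,0,0,0]]]'

```text
time_s: 9.75
tcp_pos: [0.5115, 0.2218, 0.0743]
tool_rot: [-2.156, -2.284, 0.002]
ft_force: [2.0, 0.9, -4.4]
grip_width: 0.0294
```

apply_moves --deltas '[[[0,0,0.002,0,0,0],[0,0,0.002,0,0,0],[0,0,0,0,0,0]]]'

```text
time_s: 10.05
tcp_pos: [0.5115, 0.2218, 0.0706]
tool_rot: [-2.156, -2.284, 0.002]
ft_force: [-1.2, 1.0, -2.8]
grip_width: 0.0289
```

apply_moves --deltas '[[[0,0,0.002,0,0,0],[0,0,0.002,0,0,0],[0,0,0,0,0,0]]]'

```text
time_s: 10.35
tcp_pos: [0.5116, 0.2219, 0.0669]
tool_rot: [-2.156, -2.284, 0.001]
ft_force: [-3.0, -0.8, 1.8]
grip_width: 0.0287
```

Run:
```python
from h import *
w,d=plan([.5107,.222,.067],.058); snap('wrist','w10'); snap('side','s10')
im,c,p,M,o=gapmeas('w10'); print(o['ft_force'],o['moment'])
cv2.imwrite('pics/z10.png',cv2.resize(im[25:325,205:325],None,fx=5,fy=2,interpolation=cv2.INTER_NEAREST))
```

```text
now [0.5116 0.2219 0.0669] w [-0.05  0.   -0.  ] shift after rot [ 0.0002 -0.0009 -0.0001] shift before rot [ 0.0002 -0.0009 -0.0001] j [ 0.41  0.36 -0.39  0.83  0.    1.92] t 10.35
[-3.22548612e+00 -2.80653204e-03  1.83632034e+00] [-0.00390806  0.67959275 -0.05015677]
```

View pics/z10.png

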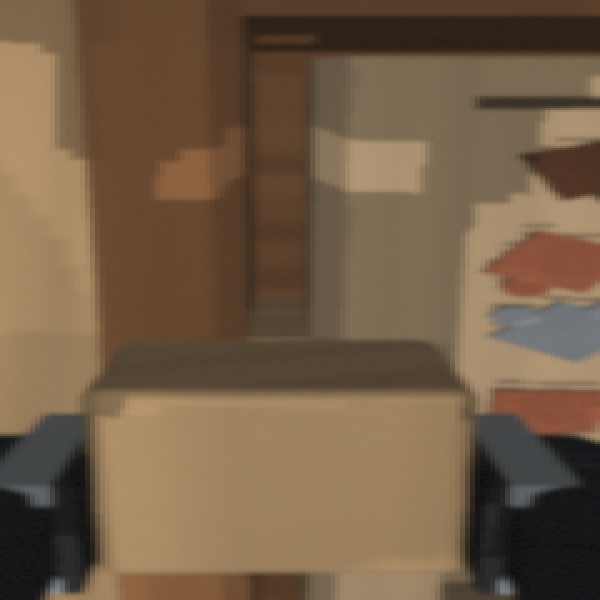

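apply_moves --deltas '[[[0,-0.0006,-0.004,0,0,0],[0,0,-0.004,0,0,0],[0,0,-0.002,0,0,0]]]'

```text
time_s: 10.75
tcp_pos: [0.5115, 0.2218, 0.0774]
tool_rot: [2.156, 2.285, -0.0]
ft_force: [-1.1, -0.1, -1.3]
grip_width: 0.0294
```

apply_moves --deltas '[[[0,0,0,0,0,0],[0,0,0,0,0,0]]]'

```text
time_s: 10.95
tcp_pos: [0.5115, 0.222, 0.0774]
tool_rot: [-2.156, -2.285, -0.0]
ft_force: [-3.4, -0.2, 2.2]
grip_width: 0.0288
```

Run:
```python
from h import *
snap('wrist','w11')
im,c,p,M,o=gapmeas('w11'); print(p,o['ft_force'],o['moment'])
cv2.imwrite('pics/z11.png',cv2.resize(im[25:325,205:325],None,fx=5,fy=2,interpolation=cv2.INTER_NEAREST))
```

```text
[0.51152698 0.22195609 0.07738034] [-3.45656343 -0.27161112  1.70182357] [-0.08172533  0.5971498  -0.05668485]
```

View pics/z11.png

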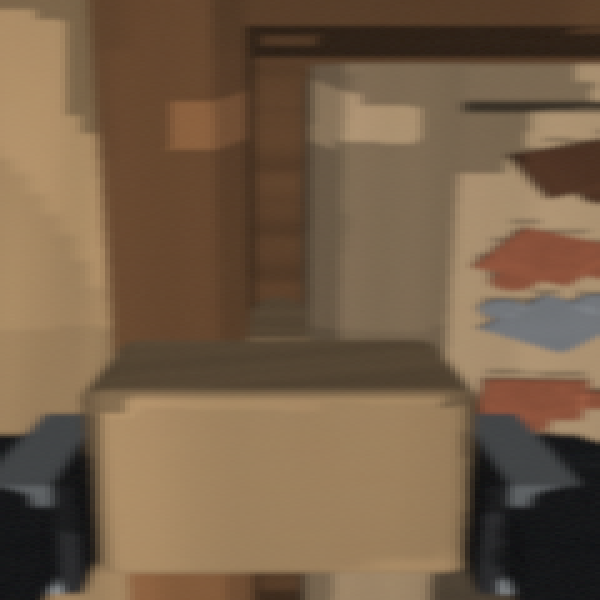

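apply_moves --deltas '[[[0,0,0,0,0,0],[0,0,0,0,0,0],[0,0,0,0,0,0]]]' --hand 0.45

```text
time_s: 11.3
tcp_pos: [0.5121, 0.2221, 0.0773]
tool_rot: [2.156, 2.284, 0.001]
ft_force: [0.0, 0.0, 0.2]
grip_width: 0.0472
```

Run:
```python
from h import *
snap('wrist','w12'); 
im,c,p,M,o=gapmeas('w12'); print(p,o['ft_force'],o['grip_width'])
cv2.imwrite('pics/z12.png',cv2.resize(im[25:325,205:325],None,fx=5,fy=2,interpolation=cv2.INTER_NEAREST))
```

```text
[0.51198752 0.22203407 0.07730536] [-0.40105376  1.32532548  0.78214028] 0.04718383253537032
```

View pics/z12.png

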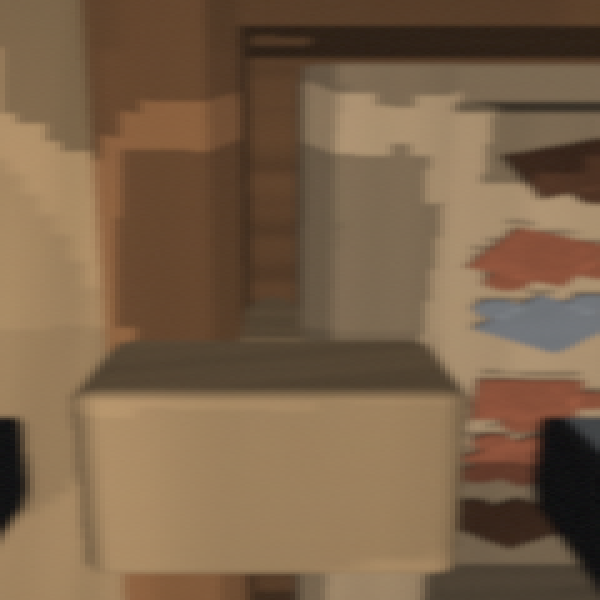

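apply_moves --deltas '[[[0,0,0,0,0,0],[0,0,0,0,0,0],[0,0,0,0,0,0]]]' --hand 1 --squeeze 80

```text
time_s: 11.65
tcp_pos: [0.5116, 0.2219, 0.0772]
tool_rot: [2.156, 2.285, 0.0]
ft_force: [-0.2, -0.1, 1.0]
grip_width: 0.0285
```

apply_moves --deltas '[[[0,0,0.003,0,0,0],[0,0,0.003,0,0,0],[0,0,0.002,0,0,0]]]'

```text
time_s: 11.95
tcp_pos: [0.5115, 0.2219, 0.0689]
tool_rot: [2.156, 2.285, 0.0]
ft_force: [-0.1, -0.2, 2.3]
grip_width: 0.0286
```

apply_moves --deltas '[[[0,0,0.002,0,0,0],[0,0,0.001,0,0,0],[0,0,0,0,0,0]]]'

```text
time_s: 12.25
tcp_pos: [0.5122, 0.222, 0.0672]
tool_rot: [2.156, 2.284, 0.002]
ft_force: [-2.0, -1.6, 10.1]
grip_width: 0.0287
```

apply_moves --deltas '[[[0,0,0.001,0,0,0],[0,0,0.001,0,0,0],[0,0,0,0,0,0]]]'

```text
time_s: 12.55
tcp_pos: [0.513, 0.2221, 0.0671]
tool_rot: [2.155, 2.283, 0.004]
ft_force: [-5.7, -3.5, 25.5]
grip_width: 0.0286
```

apply_moves --deltas '[[[0,0,0,0,0,0],[0,0,0,0,0,0],[0,0,0,0,0,0],[0,0,0,0,0,0]]]' --hand 0.3

```text
time_s: 12.95
tcp_pos: [0.5112, 0.2218, 0.0636]
tool_rot: [-2.156, -2.284, 0.001]
ft_force: [-0.4, 0.1, -0.1]
grip_width: 0.0598
```

apply_moves --deltas '[[[0,0,-0.02,0,0,0],[0,0,-0.04,0,0,0],[0,0,-0.05,0,0,0],[0,0,-0.03,0,0,0],[0,0,0,0,0,0],[0,0,0,0,0,0]]]'

```text
time_s: 13.55
tcp_pos: [0.5119, 0.2221, 0.2043]
tool_rot: [2.156, 2.284, 0.002]
ft_force: [-0.5, -0.2, -1.1]
grip_width: 0.0597
```

Run:
```python
from h import *
snap('wrist','w13'); snap('side','s13'); snap('scene','c13')
im,c,p,M,o=gapmeas('w13'); print(p,o['ft_force'],o['grip_width'])
cv2.imwrite('pics/z13.png',cv2.resize(cv2.imread('pics/s13.png')[125:285,180:350],None,fx=3.7,fy=3.7,interpolation=cv2.INTER_CUBIC))
cv2.imwrite('pics/z14.png',cv2.resize(cv2.imread('pics/c13.png')[145:255,140:370],None,fx=3.4,fy=3.4,interpolation=cv2.INTER_CUBIC))
```

```text
[0.51043638 0.22143556 0.20222169] [-0.72997721  0.87079714 -0.43339791] 0.05999317065813225
```

View pics/w13.png

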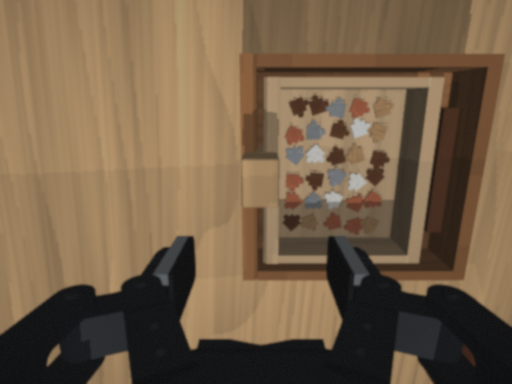

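View pics/z13.png

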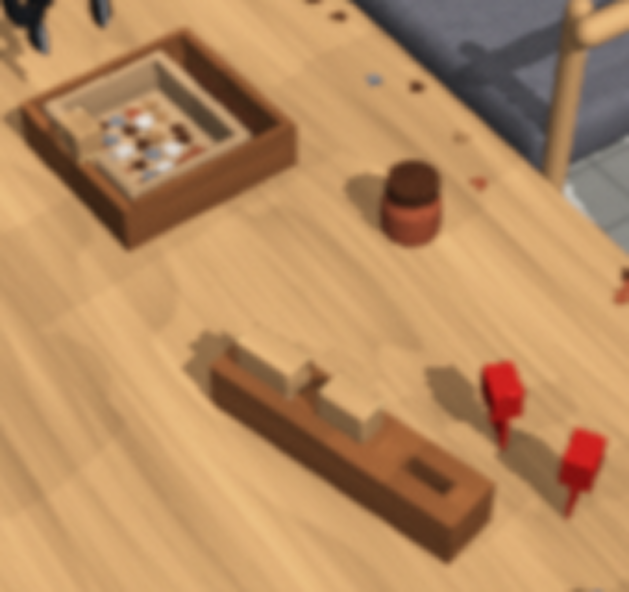

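View pics/z14.png

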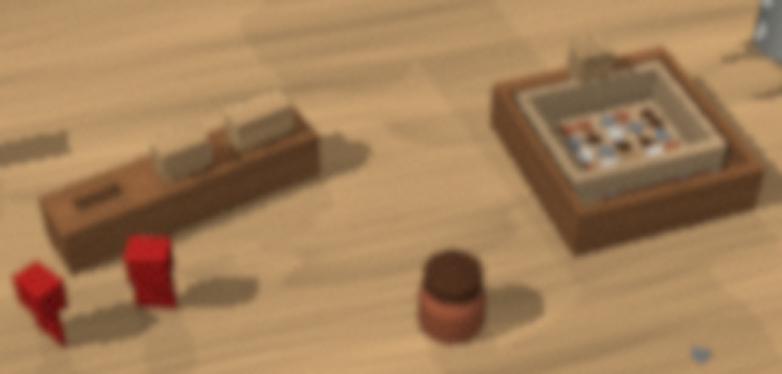

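Run:
```python
from h import *
def edge(a,r,lo,hi,th):
    s=a[r]
    for i in range(lo,hi):
        if (s[i]-th)*(s[i+1]-th)<=0: return i+(s[i]-th)/(s[i]-s[i+1])
for f,rows in (('w5',range(100,190,6)),('w13',list(range(100,146,4))+list(range(218,255,4)))):
    im=cv2.GaussianBlur(cv2.imread('pics/'+f+'.png'),(1,5),0).astype(float); c=ld(f)
    # far side: tray outer right edge vs case: use r-b style ratio; near: brightness
    g=im.sum(2)
    print(f,c['origin'].round(4))
    for r in (110,120,130,140,170,230,240):
        print(r,g[r,238:282].astype(int).tolist())
```

```text
w5 [0.507  0.2877 0.3303]
110 [424, 430, 428, 403, 356, 322, 313, 310, 306, 305, 305, 303, 304, 304, 306, 306, 303, 292, 270, 253, 242, 228, 239, 269, 287, 292, 277, 268, 294, 331, 348, 367, 406, 434, 441, 440, 438, 437, 435, 438, 439, 435, 434, 426]
120 [428, 430, 428, 407, 365, 329, 315, 310, 308, 305, 303, 300, 301, 303, 303, 305, 303, 292, 268, 253, 241, 229, 231, 257, 272, 276, 264, 258, 293, 330, 349, 375, 418, 440, 444, 442, 437, 434, 436, 438, 440, 436, 431, 425]
130 [430, 431, 425, 406, 368, 330, 315, 311, 310, 305, 303, 302, 302, 302, 302, 303, 302, 290, 268, 253, 246, 243, 261, 274, 275, 275, 268, 267, 297, 332, 347, 367, 406, 435, 442, 441, 436, 437, 438, 440, 439, 437, 432, 425]
140 [425, 431, 425, 410, 377, 341, 318, 311, 310, 305, 303, 299, 299, 301, 300, 303, 301, 291, 269, 249, 242, 238, 244, 251, 254, 252, 247, 253, 294, 332, 349, 373, 415, 440, 444, 439, 436, 435, 439, 439, 440, 438, 432, 425]
170 [373, 373, 381, 389, 380, 345, 322, 315, 309, 303, 300, 298, 297, 297, 299, 299, 299, 287, 268, 251, 241, 226, 229, 252, 268, 273, 263, 263, 301, 330, 344, 372, 406, 430,
[... 1402 characters left out ...]
 333, 375, 402, 411, 414]
170 [367, 376, 369, 360, 380, 416, 430, 431, 431, 425, 423, 420, 412, 409, 403, 401, 398, 393, 392, 395, 396, 394, 394, 393, 391, 391, 393, 395, 393, 395, 396, 395, 395, 396, 392, 390, 385, 383, 376, 354, 336, 350, 387, 410]
230 [390, 392, 389, 371, 336, 307, 295, 289, 281, 276, 272, 272, 271, 269, 269, 260, 249, 239, 222, 188, 163, 158, 161, 163, 184, 227, 273, 302, 335, 373, 390, 393, 390, 391, 392, 393, 392, 390, 384, 367, 337, 304, 291, 290]
240 [392, 392, 390, 376, 343, 312, 298, 289, 282, 275, 271, 273, 272, 271, 268, 262, 250, 237, 222, 191, 175, 178, 179, 184, 199, 238, 277, 308, 342, 377, 390, 389, 388, 388, 390, 391, 394, 398, 399, 375, 309, 236, 203, 198]
```

Run:
```python
from h import *
print(robot.get_obs()['time_s']); job.close_job()
```

```text
13.7
the job is handed in; nothing more can be done
```

I tried leaf_a, the thinnest, first. It binds, so I left it pushed home in the gap near the middle of the near wall. leaf_b and leaf_c were never touched and still stand in their holder slots. I handed the job in at 13.7 s with the gripper open and clear.

- **Does it bind:** Let go about 10 mm above home, the leaf hung there instead of dropping. The images put the free gap at about 5.2 to 5.6 mm against the 6 mm blade. The tray had moved about 0.4 mm or more after insertion, but that figure is close to the limit of the measurement.
- **Is it home:** A push met a hard stop, with the wrist force rising to 25 N while the tool no longer moved. By my estimate that puts the head's underside at about 58 mm, which is rim height. The last pictures show the leaf upright on rim and tray. The candle and the red look-alikes looked unmoved, and the arm never went near the mug or book; I did not measure any of them.
- **What disagreed:** The drag I measured while pushing down was only about 2 N, below the 5 to 20 N stated for the right leaf. I judged that as a light fit, since leaf_b would have had to push the tray about 3.5 mm, close to its 3.6 mm stop. I could not measure the clamping force on the case directly.

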